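# Clamp a carved panel in the holding jig

### The arm

A 6-joint arm with a two-finger parallel gripper is mounted at the origin on the work surface. World frame = base frame: x ahead of the robot, y to its left, z up, the work surface at z = 0. Lengths are in m, angles in degrees, forces in N, time in s.
With the tool pointing down it reaches from about 0.375 to 0.9 m from the base axis. Payload 3.1 kg.
Tool frame: the origin (TCP) lies midway between the tips of the shut fingers; the grasp point (between the pads) lies 19 mm behind it; z points along the fingers, y is the direction in which the jaws open and shut (so a half turn about z gives the same grasp; the last joint's range is limited). The gripper opens to 87 mm and grips with 3 to 60 N. Pads are 19 mm wide; open, the fingers measure 117 mm over their backs; the gripper's body (75 mm by 190 mm) begins 51 mm behind the grasp point.
Start: joints at [65.976, 30.224, 82.088, -0, 67.689, -10.227], TCP at [0.149, 0.607, 0.223] pointing down, gripper open.
Joint ranges: [-176.69, 176.69], [-43.24, 126.21], [12.49, 139.97], [-82, 262], [0, 151.66], [-163.58, 163.58]. Speed limits (degrees/s): [159.86, 159.86, 180, 180, 180, 180].

### API

Orientations are given as a 3x3 rotation matrix whose columns are the frame's x, y, z axes.
In Python, from rig import bot gives the robot as it stands.
- The arm moves only by the tool carry_out, never from a script. Its arguments are lists of equal length, an entry for each row: "grip": the gripper's target within -1 to 1 (fully open at 1, half-way at 0, shut at -1); "slide": the shift along the tool's x, y, z in mm, a list of three; "twist": the turn, a rotation vector about the tool's x, y, z in rad, a list of three. In form: {"grip": [grip, ...], "slide": [[dx, dy, dz], ...], "twist": [[wx, wy, wz], ...]}. A call has 1 to 12 rows; each row shifts and turns the pose as measured when the row begins, along the tool's axes as they then stand; what a row does not reach is not made up. A row lasts 1/10 s, in which the tool goes at most 50 mm and 8.59 degrees, less where a joint would pass 70% of its speed; a pose out of reach is approached as far as the arm can. A call is refused whole if a number of a shift passes 50 or a number of a turn 0.15, either way. A call with a gripper value outside its range is refused whole. The fingers move at their own pace and stop on an object; the grip force is fixed at half the most. Time passes only in rows, so rows that do not move let the fingers close. It gives the time, the measured TCP pose, the force and the opening at its end, in the units of the state.
- bot.read_state(): the state, without advancing time (a new reading comes with each control period).
- bot.capture(name): name is "scene" or "side" or "wrist"; returns a dict with "color" (384x512x3 uint8, red, green, blue), "depth" (384x512 float32, m along the optical axis (not along the pixel's ray), 0 where there is no reading), "fx", "fy", "cx", "cy" (pixels), "position" and "rotation" of the camera in the world; the wrist camera has in their place "T_tool_cam" (4x4, takes a point from camera to tool coordinates, whose origin is the TCP and whose axes are the flange's). Camera axes: x right, y up, looking along -z (the intrinsics and any distortion apply to the point x, -y, -z); pixel columns grow to the right and rows downward; lengths in m; the calibration is good to about 2 mm. A picture is of the moment at which its call begins: read the wrist's pose just before it.
- bot.hand_in(): hands the job in, once; it reports no verdict.
The state is a dict: "time_s": time; "joint_positions": joint angles; "qvel": joint speeds; "tau": joint torques, N m; "position": TCP position; "tcp_rot": TCP orientation; "force": force on the tool from outside, world axes, zero at the start; "moment": the same for the moment, N m; "opening": opening from 0.0 (shut) to 1.0 (fully open).
Only numpy, scipy, OpenCV 4.12 (cv2) and the standard library are available. Lean on these libraries where they do the work, as an engineer would, in place of code of your own. Each camera call takes 0.05 s, during which the arm holds its last target.

### The job

Slide the carved panel along its channel until it is fully home against the end fence of the jig. Then swing the red-knobbed clamp lever round (anticlockwise from above) so that it climbs its brass cam and drops into the low notch, with its pad pressing on the panel. Go gently: stop when you feel the fence or the end of the cam, let the lever rise and fall freely, and leave the tools and the other things where they are.

Things in the scene. Friction and masses are not known exactly. Their poses are not given: they have to be found in the camera images.
- jig: Holding jig, fixed: plywood bed 320 x 300 mm, its top 20 mm above the bench. Origin: on the bench under the middle line of the panel channel. y runs along the channel towards the end fence, x towards the lever's pivot, z up. Bed spans x -105..215, y -165..135. Channel: between two dark rails 8 mm high, inner faces at x = -48 and 48, from y = -100 on.
- fence (a point): Foot of the dark end fence's stop face, at jig (0, 105, 20) mm. The fence is 15 mm high, 120 wide. A panel that is home touches it, its centre at jig y = 50.
- panel: Loose pale carved panel, 90 (x) x 110 (y) x 18 mm thick, 0.17 to 0.35 kg, with a flower relief 4 mm proud on top. Origin: centre of its underside. It lies in the channel, 38 to 62 mm short of the fence, its y axis along the channel.
- pivot (a point): On the bed top, at the vertical spindle of the clamp lever, jig (90, 30, 20) mm.
- clamp: Clamp lever, one rigid dark steel piece that turns and slides up and down on the spindle: a hub 34 mm across, two flat arms 12 wide, 10 thick. The long arm carries the red knob, the short arm, 132 degrees further anticlockwise, the pad. Arm tops are 54 mm above the bench when low, 64 when raised. Origin: on the spindle axis; 20 mm above the bench when low.
- knob (a point): Centre of the top of the red knob, a plain upright post 18 mm in diameter and 60 mm tall, at 95 mm from the spindle axis; its top is 114 mm above the bench when the lever is low and 124 when raised.
- ball (a point): Centre of the steel ball, 12 mm across, under the long arm at 65 mm from the spindle axis; it rides on the curved brass cam.
- pad (a point): Centre of the underside of the rubber pad, 16 mm across, at 75 mm from the spindle axis; 35 mm above the bench when the lever is low. The panel's top is at 38.
- turn (a joint): Turn of the lever, rad, growing anticlockwise from above; starts at 0 to 0.08. At 0 the knob arm points 60 degrees clockwise of the jig's x axis. The cam below is set anew each time, within 0.2 rad: flat up to 0.1..0.5, then 10 mm up over 0.75 rad, then level, then a notch 9 mm deep centred at 1.45..1.85. A brass end wall right behind the notch stops the ball, which has 3 mm of play.
- lift (a joint): Rise of the lever on its spindle, m: about 0 at the start, about 0.009 on the cam's high level, 0.002 in the notch with the pad on the panel. Spring and weight press it down with 8 N low, 10 N raised. Pushing the knob round takes 2 to 6 N on the slope, about 1 N on the level. A tight grip stops it rising and dropping and overloads the cam. Let go on the slope it may slide back.
- gouge_a: Carving gouge, 20 mm thick wooden handle, about 160 long, lying on the jig bed on the robot's side of the channel. Leave alone. Origin: under the ferrule.
- oilstone: Grey sharpening stone 60 x 26 x 14 mm, lying on the corner of the jig bed. Leave alone. Origin: centre of underside.
- gouge_b: Carving gouge with pale handle, about 175 long, on the bench to the left. Leave alone. Origin: under the ferrule.
- gouge_c: Carving gouge with dark handle, about 175 long, on the bench to the right. Leave alone. Origin: under the ferrule.
- mallet: Wooden mallet, head 60 x 110 x 64 mm, handle 160 mm, on the bench to the right. Leave alone. Origin: on the bench, under the middle of its length.
- wax: Amber glass jar 60 mm across, 60 tall, on the bench beside or beyond the jig. Leave alone. Origin: centre of underside.
- rosette: Carved wooden rosette, disc 84 mm across, 17 high, on the bench beside or beyond the jig. Leave alone. Origin: centre of underside.
- mug: Blue mug 76 mm across, 85 tall, on the bench beside or beyond the jig. Leave alone. Origin: centre of underside.
Things that resemble listed ones, but are neither listed nor needed, are in the scene too. What is shaped like the panel but green is not meant.

How it is judged (in metres and radians):
On the way, in this order (a step that is already met when the one before it is completed fails the run):
1. the panel is home against the fence (centre within 3.5 mm of home along the channel) while the lever is still swung back (y of panel in the frame of jig between 0.0465 and 0.0535 m and value of joint turn below 0.6 rad), for 0.2 s.
2. the lever has climbed to the high level of the cam (value of joint lift above 0.006 m), for 0.2 s.
At the end, for the whole second after the job is handed in: The panel is home against the fence (centre within 3.5 mm of home along the channel) and the lever rests dropped in the notch: turned by more than 1.35 rad, lift under 5 mm, its pad pressing on the panel with more than 3 N; panel and lever at rest (y of panel in the frame of jig between 0.0465 and 0.0535 m and value of joint turn above 1.35 rad and value of joint lift below 0.005 m and contact force between clamp and panel above 3 N and angular speed of clamp below 0.1 rad/s and linear speed of panel below 0.01 m/s); the robot touches nothing.
It fails at once if the lever is forced against the cam, its end wall or the jig with more than 30 N (contact force between clamp and jig above 30 N).
It fails at once if the panel is pressed against the jig (fence, rails, bed or lever) with more than 40 N (contact force between panel and jig above 40 N).
It fails at once if a tool or another bystander is moved by more than 20 mm (distance of any of gouge_a, gouge_b, gouge_c, oilstone, mallet, wax, rosette, mug from where it was at the start of the episode above 0.02 m).
It also fails if it takes over 72 s, if anything falls off the work surface, if the arm or the gripper's body presses on something with over 40 N, if the wrist force passes 120 N, or if a joint passes its speed limit or range.

## Working session

There is one attempt and no reset: what is moved stays moved. The work goes in short steps, Python scripts to look and compute and a tool call to move; the robot and the scene stay as the last step left them, time stands still between calls to the robot, and variables do not carry over. Pictures are saved under pics/ and viewed, and the job is handed in when it is done.

Besides the shell and the picture viewer there is one more tool, called after "Request:" as a command line: name --argument value ..., lists and objects as JSON in quotes. carry_out: Moves the arm, as the interface text tells. Its arguments: {"type":"object","properties":{"grip":{"type":"array"},"slide":{"type":"array"},"twist":{"type":"array"}},"required":["grip","slide","twist"]}

```bash
ls; mkdir -p pics
cat > h.py <<'E'
import numpy as np, cv2
from rig import bot
def snap(n,f):
    s=bot.read_state(); c=bot.capture(n)
    np.savez('pics/'+f+'.npz',tp=s['position'],tr=s['tcp_rot'],**c)
    cv2.imwrite('pics/'+f+'.png',cv2.cvtColor(c['color'],cv2.COLOR_RGB2BGR)); return s,c
def load(f): return dict(np.load('pics/'+f+'.npz'))
def cam(c):
    if 'T_tool_cam' in c:
        T=np.eye(4);T[:3,:3]=np.array(c['tr']);T[:3,3]=c['tp'];T=T@c['T_tool_cam'];return T[:3,:3],T[:3,3]
    return np.array(c['rotation']),np.array(c['position'])
def ray(c,u,v):
    R,p=cam(c); d=R@np.array([(u-c['cx'])/c['fx'],-(v-c['cy'])/c['fy'],-1]);return p,d
def onplane(c,u,v,z):
    p,d=ray(c,u,v);return p+d*(z-p[2])/d[2]
def bydepth(c,u,v):
    p,d=ray(c,u,v);return p+d*float(c['depth'][int(v),int(u)])
E
python3 - <<'E'
from h import *
for n in ['scene','side','wrist']:
    s,c=snap(n,n+'0'); print(n,{k:c[k] for k in c if k not in('color','depth')})
print(s)
E
```

```text
pics
scene {'fx': 353.31887428829555, 'fy': 353.31887428829555, 'cx': 252.0226859029787, 'cy': 190.89790930653118, 'position': array([ 1.10638716, -0.17626389,  0.90125742]), 'rotation': array([[ 0.27766157, -0.76694344,  0.57853419],
       [ 0.96060681,  0.22903048, -0.15741536],
       [-0.01177328,  0.59945208,  0.80032406]])}
side {'fx': 419.0495605869998, 'fy': 419.0495605869998, 'cx': 253.5085687608944, 'cy': 189.83689926471055, 'position': array([ 0.47517884, -0.90039385,  1.03743671]), 'rotation': array([[ 0.99938213,  0.01857436, -0.02983881],
       [-0.03396593,  0.72867337, -0.6840186 ],
       [ 0.00903754,  0.68460946,  0.72885404]])}
wrist {'fx': 310.34042166220297, 'fy': 310.34042166220297, 'cx': 257.32372338526704, 'cy': 195.1084569359096, 'T_tool_cam': array([[-2.83817382e-04,  9.60012787e-01,  2.79956012e-01,
         7.65717926e-02],
       [ 9.99999741e-01,  4.57669974e-04, -5.55629143e-04,
         3.18359501e-04],
       [-6.61538543e-04,  2.79955781e-01, -9.60012668e-01,
        -1.61307918e-01],
       [ 0.00000000e+00,  0.00000000e+00,  0.00000000e+00,
         1.00000000e+00]])}
{'time_s': 0.1, 'joint_positions': array([ 6.59768788e+01,  3.02717344e+01,  8.21469562e+01,  1.66306167e-04,
        6.76902577e+01, -1.02262342e+01]), 'qvel': array([ 0.04258666, -0.15980913, -0.16557245,  0.07265447,  0.00924115,
       -0.02626233]), 'tau': array([ 4.39674818e-05, -4.40985417e+01, -1.77151054e+01,  6.35212194e-02,
        5.32862451e-02, -2.76516056e-05]), 'position': array([0.14874443, 0.60638174, 0.22170152]), 'tcp_rot': array([[-9.71146843e-01,  2.38481039e-01, -7.76565762e-04],
       [ 2.38482060e-01,  9.71145352e-01, -1.73570659e-03],
       [ 3.40225120e-04, -1.87082298e-03, -9.99998192e-01]]), 'force': array([0.30429388, 0.43687997, 0.24160207]), 'moment': array([ 0.04149628, -0.01244539,  0.00374588]), 'opening': 1.0007027998564135}
```

View pics/scene0.png

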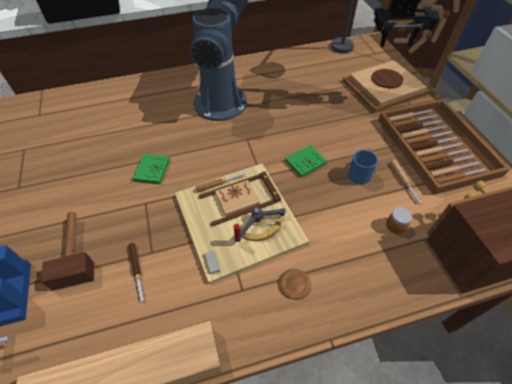

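View pics/side0.png

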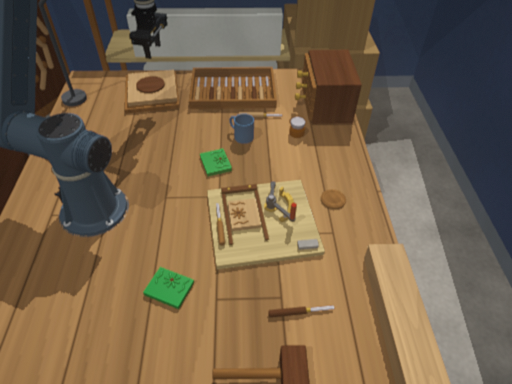

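View pics/wrist0.png

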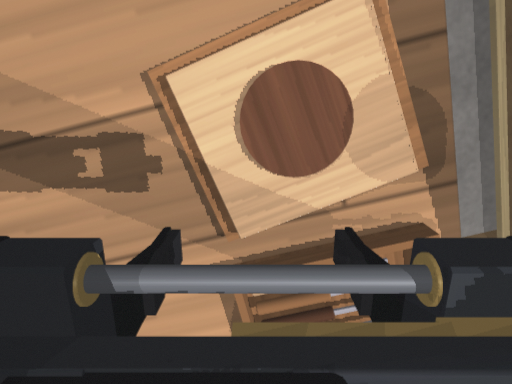

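The jig is at about (240,220) in the scene view and (263,222) in the side view. Things that could be taken for the panel are the pale one in the channel at scene (237,195), the green ones at (152,168) and (305,160), and the carved board at (388,85). The description picks the pale one. I'll check it in close crops.

Run:
```python
from h import *
a=cv2.imread('pics/scene0.png')[155:285,165:315]; cv2.imwrite('pics/sc_crop.png',cv2.resize(a,None,fx=5,fy=4.6,interpolation=cv2.INTER_CUBIC)[:598])
b=cv2.imread('pics/side0.png')[170:275,195:335]; cv2.imwrite('pics/si_crop.png',cv2.resize(b,None,fx=5.6,fy=5.6,interpolation=cv2.INTER_CUBIC))
```

```text
(no output)
```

View pics/sc_crop.png

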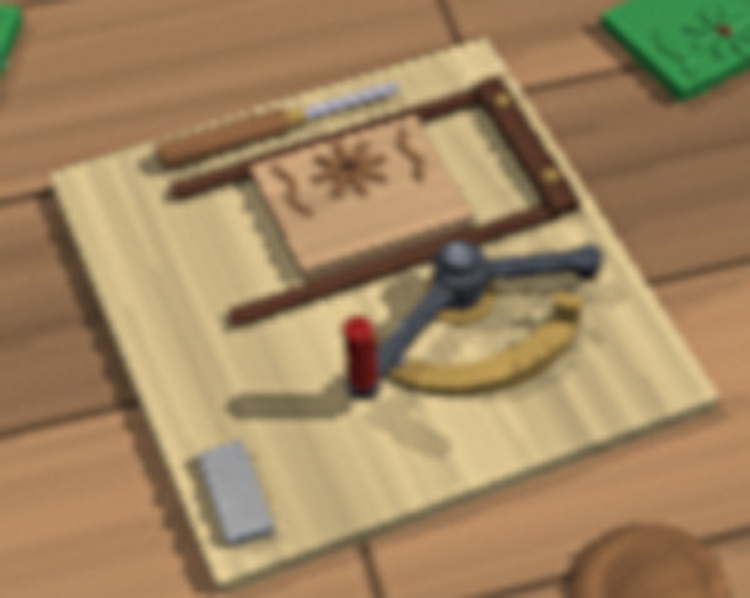

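View pics/si_crop.png

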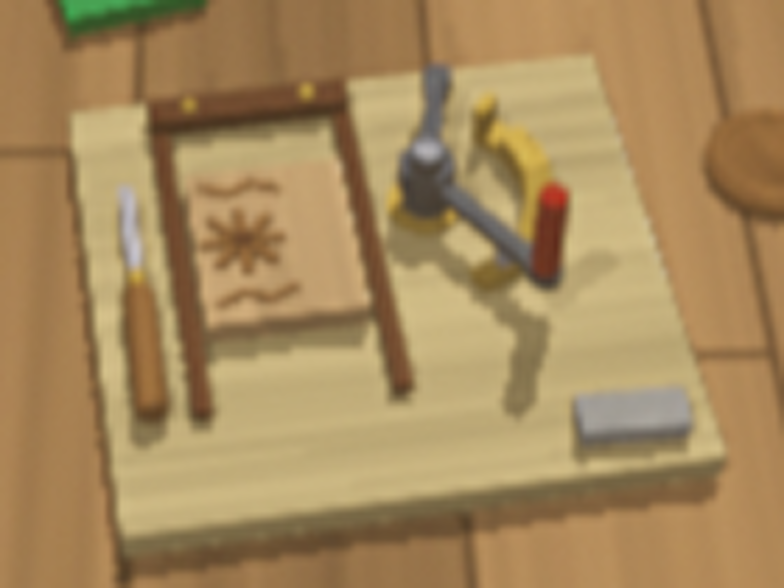

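The crops confirm the choice: the pale carved panel lies between the dark rails and the fence is at the far left (+y) end. The red knob is at scene (237,232) and side (293,210). Next I'll fit the jig pose from the bed corners.

```bash
cat >> h.py <<'E'
def fit2(J,W):
    J=np.array(J,float);W=np.array(W,float)
    Jc,Wc=J.mean(0),W.mean(0);A=(J-Jc);B=(W-Wc)
    th=np.arctan2((A[:,0]*B[:,1]-A[:,1]*B[:,0]).sum(),(A*B).sum())
    R=np.array([[np.cos(th),-np.sin(th)],[np.sin(th),np.cos(th)]])
    t=Wc-R@Jc;return th,R,t,np.linalg.norm(J@R.T+t-W,axis=1)
E
python3 - <<'E'
from h import *
J=np.array([[-105,135],[215,135],[215,-165],[-105,-165]])/1e3
si=load('side0');sc=load('scene0')
P1=[(x/5.6+195,y/5.6+170) for x,y in [(70,115),(593,57),(724,462),(122,542)]]
P2=[(x/5+165,y/4.6+155) for x,y in [(490,40),(718,400),(215,585),(52,175)]]
for c,P in((si,P1),(sc,P2)):
    W=[onplane(c,u,v,.02)[:2] for u,v in P]; th,R,t,r=fit2(J,W); print(np.degrees(th),t,r)
def tri(a,b):
    p,d=a;q,e=b;d=d/np.linalg.norm(d);e=e/np.linalg.norm(e)
    s=np.linalg.lstsq(np.c_[d,-e],q-p,rcond=None)[0];return (p+s[0]*d+q+s[1]*e)/2,np.linalg.norm(p+s[0]*d-q-s[1]*e)
k=tri(ray(si,555/5.6+195,192/5.6+170),ray(sc,360/5+165,323/4.6+155));print('knob',k)
print('knobjig',R.T@(k[0][:2]-t))
hb=tri(ray(si,428/5.6+195,150/5.6+170),ray(sc,460/5+165,252/4.6+155));print('hubtop',hb,R.T@(hb[0][:2]-t))
# panel top corners at z=.038
for c,P in((si,[(x/5.6+195,y/5.6+170) for x,y in [(190,170),(333,160),(370,308),(205,322)]]),(sc,[(x/5+165,y/4.6+155) for x,y in [(418,118),(475,215),(305,272),(250,165)]])):
    W=[onplane(c,u,v,.038)[:2] for u,v in P];print('panel',[np.round(R.T@(w-t)*1e3) for w in W])
E
```

```text
7.191969866967887 [ 0.48396335 -0.06549771] [0.00106459 0.00049225 0.00257795 0.00199388]
6.8881805335231805 [ 0.49124746 -0.0585303 ] [0.00099829 0.00249187 0.00163664 0.00259822]
knob (array([ 0.63053043, -0.08959731,  0.10872317]), np.float64(0.0013331799053383716))
knobjig [ 0.1345517  -0.04754726]
hubtop (array([ 0.56996815, -0.01700989,  0.06345667]), np.float64(0.0012753575161567018)) [0.08313211 0.03177959]
panel [array([-49.,  58.]), array([33., 54.]), array([ 36., -56.]), array([-53., -52.])]
panel [array([-44.,  59.]), array([44., 59.]), array([ 45., -50.]), array([-48., -51.])]
```

```bash
cat >> h.py <<'E'
def jig2w(x,y,t=(0.4876,-0.062),deg=7.04):
    a=np.radians(deg);return np.array([t[0]+np.cos(a)*x-np.sin(a)*y,t[1]+np.sin(a)*x+np.cos(a)*y])
def plan(pts,step=45,turn=.14):
    """pts: list of (x,y,z,yaw_x deg) world; prints tool-frame rows"""
    from scipy.spatial.transform import Rotation as Ro
    s=bot.read_state();p=np.array(s['position']);R=np.array(s['tcp_rot'])
    S=[];T=[]
    for x,y,z,yw in pts:
        w=np.radians(yw);X=np.array([np.cos(w),np.sin(w),0]);Rt=np.c_[X,np.cross([0,0,-1],X),[0,0,-1]]
        rv=Ro.from_matrix(R.T@Rt).as_rotvec();D=np.array([x,y,z])-p
        n=max(1,int(np.ceil(max(np.linalg.norm(D)*1e3/step,np.linalg.norm(rv)/turn))))
        for i in range(n):
            d=R.T@(D/n)*1e3;r=rv/n
            S.append([int(round(q)) for q in d]);T.append([round(float(q),2) for q in r])
            R=R@Ro.from_rotvec(r).as_matrix()
        R=Rt;p=np.array([x,y,z])
    print(len(S));print('slide',S);print('twist',T)
def st():
    s=bot.read_state();x=np.array(s['tcp_rot'])[:,0]
    print(round(float(s['time_s']),2),np.round(s['position'],4),'yaw',round(float(np.degrees(np.arctan2(x[1],x[0]))),1),'F',np.round(s['force'],1),'op',round(float(s['opening']),3),'j',np.round(s['joint_positions'],0))
E
python3 -c "
from h import *
st();print(jig2w(0,-.09))
plan([(.42,.35,.26,75),(.499,-.13,.24,7)],turn=.13)"
```

```text
0.15 [0.1488 0.6065 0.2218] yaw 166.2 F [-0.6  0.8  0.8] op 0.994 j [ 66.  30.  82.   0.  68. -10.]
[ 0.4986306  -0.15132147]
24
slide [[-25, -14, -3], [-27, -11, -3], [-28, -8, -3], [-28, -4, -3], [-29, -1, -3], [-29, 3, -3], [-28, 6, -3], [-27, 10, -3], [-26, 13, -3], [-24, 16, -3], [-22, 19, -3], [-19, 21, -3], [-17, 23, -3], [-40, 18, 2], [-38, 22, 2], [-35, 26, 2], [-32, 30, 2], [-29, 33, 2], [-25, 36, 2], [-21, 39, 2], [-17, 41, 2], [-12, 42, 2], [-8, 44, 2], [-3, 44, 2]]
twist [[-0.0, 0.0, 0.12], [-0.0, 0.0, 0.12], [-0.0, 0.0, 0.12], [-0.0, 0.0, 0.12], [-0.0, 0.0, 0.12], [-0.0, 0.0, 0.12], [-0.0, 0.0, 0.12], [-0.0, 0.0, 0.12], [-0.0, 0.0, 0.12], [-0.0, 0.0, 0.12], [-0.0, 0.0, 0.12], [-0.0, 0.0, 0.12], [-0.0, 0.0, 0.12], [0.0, 0.0, 0.11], [0.0, 0.0, 0.11], [0.0, 0.0, 0.11], [0.0, 0.0, 0.11], [0.0, 0.0, 0.11], [0.0, 0.0, 0.11], [0.0, 0.0, 0.11], [0.0, 0.0, 0.11], [0.0, 0.0, 0.11], [0.0, 0.0, 0.11], [0.0, 0.0, 0.11]]
```

Request:
carry_out --grip '[-1, -1, -1, -1, -1, -1, -1, -1, -1, -1, -1, -1]' --slide '[[-25, -14, -3], [-27, -11, -3], [-28, -8, -3], [-28, -4, -3], [-29, -1, -3], [-29, 3, -3], [-28, 6, -3], [-27, 10, -3], [-26, 13, -3], [-24, 16, -3], [-22, 19, -3], [-19, 21, -3]]' --twist '[[0, 0, 0.12], [0, 0, 0.12], [0, 0, 0.12], [0, 0, 0.12], [0, 0, 0.12], [0, 0, 0.12], [0, 0, 0.12], [0, 0, 0.12], [0, 0, 0.12], [0, 0, 0.12], [0, 0, 0.12], [0, 0, 0.12]]'

```text
time_s: 1.35
position: [0.4026, 0.3583, 0.2547]
tcp_rot: [[0.161, 0.987, -0.007], [0.987, -0.161, -0.007], [-0.008, -0.006, -1.0]]
force: [1.5, 0.3, 0.2]
opening: 0.033
```

```bash
python3 -c "
from h import *
st()
plan([(.499,-.13,.24,7)],turn=.13)"
```

```text
1.35 [0.4026 0.3583 0.2547] yaw 80.7 F [1.5 0.3 0.2] op 0.033 j [30. 22. 92. -0. 67. 39.]
12
slide [[-39, 14, 1], [-37, 19, 1], [-35, 22, 1], [-32, 26, 1], [-29, 29, 1], [-26, 32, 1], [-22, 35, 1], [-19, 37, 1], [-14, 39, 1], [-10, 40, 1], [-6, 41, 1], [-1, 41, 1]]
twist [[0.0, 0.0, 0.11], [0.0, 0.0, 0.11], [0.0, 0.0, 0.11], [0.0, 0.0, 0.11], [0.0, 0.0, 0.11], [0.0, 0.0, 0.11], [0.0, 0.0, 0.11], [0.0, 0.0, 0.11], [0.0, 0.0, 0.11], [0.0, 0.0, 0.11], [0.0, 0.0, 0.11], [0.0, 0.0, 0.11]]
```

Request:
carry_out --grip '[-1, -1, -1, -1, -1, -1, -1, -1, -1, -1, -1, -1]' --slide '[[-39, 14, 1], [-37, 19, 1], [-35, 22, 1], [-32, 26, 1], [-29, 29, 1], [-26, 32, 1], [-22, 35, 1], [-19, 37, 1], [-14, 39, 1], [-10, 40, 1], [-6, 41, 1], [-1, 41, 1]]' --twist '[[0, 0, 0.11], [0, 0, 0.11], [0, 0, 0.11], [0, 0, 0.11], [0, 0, 0.11], [0, 0, 0.11], [0, 0, 0.11], [0, 0, 0.11], [0, 0, 0.11], [0, 0, 0.11], [0, 0, 0.11], [0, 0, 0.11]]'

```text
time_s: 2.55
position: [0.4827, -0.1486, 0.2439]
tcp_rot: [[0.999, 0.035, -0.003], [0.035, -0.999, -0.004], [-0.003, 0.004, -1.0]]
force: [1.1, 0.7, -0.5]
opening: 0.004
```

Request:
carry_out --grip '[-1, -1]' --slide '[[0, 0, 0], [0, 0, 0]]' --twist '[[0, 0, 0], [0, 0, 0]]'

```text
time_s: 2.75
position: [0.4835, -0.1544, 0.2434]
tcp_rot: [[1.0, 0.026, -0.002], [0.026, -1.0, -0.006], [-0.003, 0.006, -1.0]]
force: [-0.3, -0.2, 0.2]
opening: -0.0
```

```bash
python3 -c "
from h import *
st();snap('wrist','w1')"
```

```text
2.75 [ 0.4835 -0.1544  0.2434] yaw 1.5 F [-0.3 -0.2  0.2] op -0.0 j [-30.  20.  97.  -0.  63.  59.]
```

View pics/w1.png

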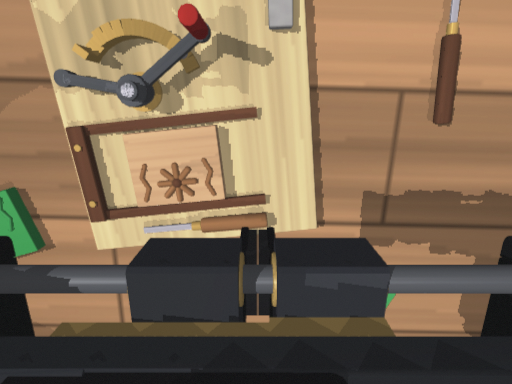

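The wrist view shows the jig with the fence at (85,172), the panel at about (177,168), hub (132,90) and knob (190,17). I'll enlarge it for accurate pixels.

Run:
```python
from h import *
a=cv2.imread('pics/w1.png')[0:260,40:330]; cv2.imwrite('pics/w1c.png',cv2.resize(a,None,fx=2.3,fy=2.3,interpolation=cv2.INTER_CUBIC))
a=cv2.imread('pics/w1.png')[100:230,60:270]; cv2.imwrite('pics/w1d.png',cv2.resize(a,None,fx=3.8,fy=3.8,interpolation=cv2.INTER_CUBIC))
```

```text
(no output)
```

View pics/w1c.png

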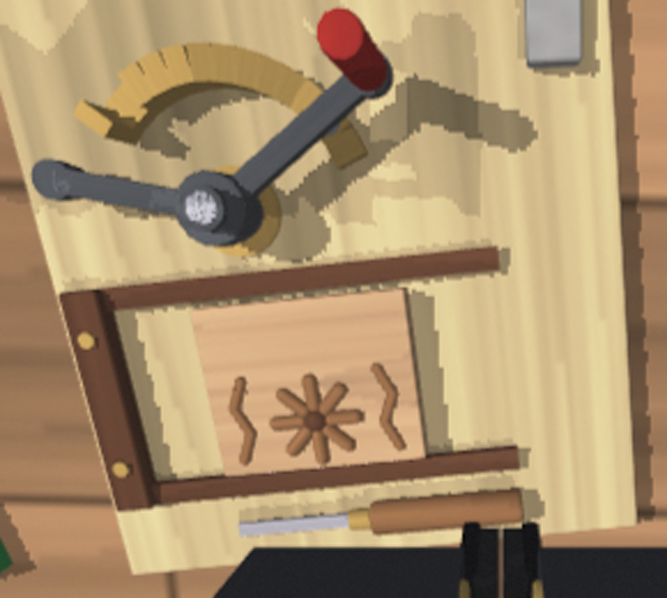

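View pics/w1d.png

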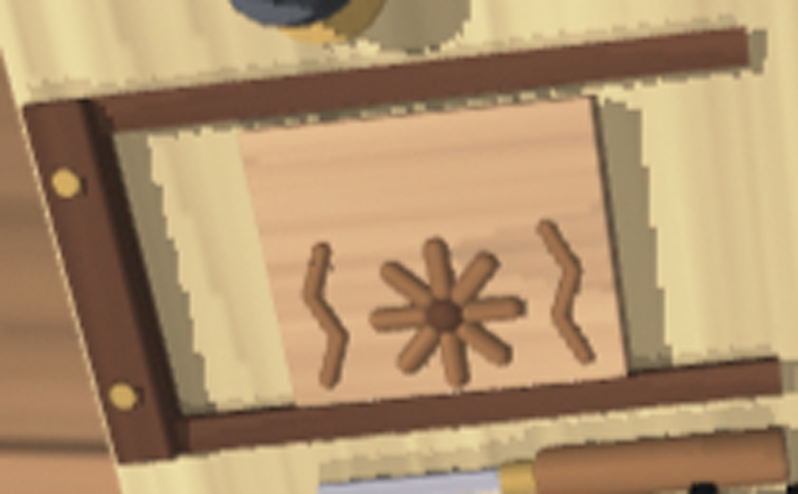

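Run:
```python
from h import *
c=load('w1')
f=lambda x,y:(x/2.3+40,y/2.3)
g=lambda x,y:(x/3.8+60,y/3.8+100)
pts=[(f(133,573),.02,(-105,135)),(f(636,524),.02,(-105,-165)),(g(778,358),.028,(-48,-100)),(g(746,68),.028,(48,-100)),(g(182,416),.02,(-48,105)),(g(118,132),.02,(48,105))]
W=[onplane(c,*p,z)[:2] for p,z,_ in pts];J=[np.array(j)/1e3 for *_,j in pts]
th,R,t,r=fit2(J,W);print(np.degrees(th),t,np.round(r*1e3,1))
for n,p,z in [('panel far +x',g(243,130),.038),('far -x',g(297,404),.038),('near +x',g(592,97),.038),('near -x',g(626,376),.038),('knob',f(340,32),.114),('hub',f(203,207),.064),('padtop',f(50,178),.054)]:
    w=onplane(c,*p,z);print(n,np.round(w,4),np.round(R.T@(w[:2]-t)*1e3,1))
```

```text
7.46443553011816 [ 0.48638065 -0.06028576] [2.6 1.7 0.4 1.9 1.4 1.7]
panel far +x [0.5234 0.0009 0.038 ] [44.6 55.8]
far -x [ 0.4354 -0.0084  0.038 ] [-43.8  58.1]
near +x [ 0.536  -0.1058  0.038 ] [ 43.3 -51.5]
near -x [ 0.4476 -0.1158  0.038 ] [-45.7 -50. ]
knob [ 0.6313 -0.093   0.114 ] [139.5 -51.3]
hub [ 0.5715 -0.0187  0.064 ] [89.8 30.2]
padtop [0.5826 0.0542 0.054 ] [110.3 101. ]
```

```bash
sed -i 's/t=(0.4876,-0.062),deg=7.04/t=(0.4864,-0.0603),deg=7.46/' h.py
cat >> h.py <<'E'
def jig(p,t=(0.4864,-0.0603),deg=7.46):
    a=np.radians(deg);d=np.array(p)[:2]-t;return np.round(1e3*np.array([np.cos(a)*d[0]+np.sin(a)*d[1],-np.sin(a)*d[0]+np.cos(a)*d[1]]),1)
E
python3 -c "
from h import *
st();w=jig2w(0,-.09)
plan([(*w,.10,7.5),(*w,.040,7.5)])"
```

```text
2.8 [ 0.4838 -0.1544  0.2435] yaw 1.5 F [ 0.2 -0.9  0.1] op 0.009 j [-30.  20.  97.  -0.  63.  59.]
6
slide [[4, -1, 36], [4, -1, 36], [4, -1, 36], [4, -1, 36], [0, 0, 30], [0, 0, 30]]
twist [[0.0, 0.0, -0.03], [0.0, 0.0, -0.03], [0.0, 0.0, -0.03], [0.0, 0.0, -0.03], [0.0, 0.0, 0.0], [0.0, 0.0, 0.0]]
```

Request:
carry_out --grip '[-1, -1, -1, -1, -1, -1, -1, -1]' --slide '[[4, -1, 36], [4, -1, 36], [4, -1, 36], [4, -1, 36], [0, 0, 25], [0, 0, 20], [0, 0, 10], [0, 0, 0]]' --twist '[[0, 0, -0.03], [0, 0, -0.03], [0, 0, -0.03], [0, 0, -0.03], [0, 0, 0], [0, 0, 0], [0, 0, 0], [0, 0, 0]]'

```text
time_s: 3.6
position: [0.5022, -0.1401, 0.0409]
tcp_rot: [[0.985, 0.171, 0.003], [0.171, -0.985, -0.008], [0.002, 0.008, -1.0]]
force: [-0.8, -0.1, -0.6]
opening: 0.003
```

```bash
python3 -c "
from h import *
st();s=bot.read_state();print(jig(s['position']));w=jig2w(0,-.085)
plan([(*w,.027,7.5)])"
```

```text
3.6 [ 0.5022 -0.1401  0.0409] yaw 9.8 F [-0.8 -0.1 -0.6] op 0.003 j [-28.  39. 105.  -1.  35.  53.]
[  5.3 -81.1]
1
slide [[-5, 4, 14]]
twist [[0.01, -0.0, 0.04]]
```

Request:
carry_out --grip '[-1, -1, -1]' --slide '[[-5, 4, 7], [0, 0, 7], [0, 0, 0]]' --twist '[[0, 0, 0.04], [0, 0, 0], [0, 0, 0]]'

```text
time_s: 3.9
position: [0.4992, -0.1449, 0.0283]
tcp_rot: [[0.991, 0.13, 0.007], [0.13, -0.991, -0.01], [0.006, 0.011, -1.0]]
force: [1.3, -0.4, -0.1]
opening: 0.005
```

```bash
python3 -c "
from h import *
st();s=bot.read_state();print(jig(s['position']))"
```

```text
3.9 [ 0.4992 -0.1449  0.0283] yaw 7.5 F [ 1.3 -0.4 -0.1] op 0.005 j [-28.  40. 106.  -1.  33.  55.]
[  1.7 -85.5]
```

Request:
carry_out --grip '[-1, -1, -1, -1, -1, -1, -1, -1]' --slide '[[-1, -6, 0], [0, -6, 0], [0, -5, 0], [0, -5, 0], [0, -5, 0], [0, -5, 0], [0, -5, 0], [0, -5, 0]]' --twist '[[0, 0, 0], [0, 0, 0], [0, 0, 0], [0, 0, 0], [0, 0, 0], [0, 0, 0], [0, 0, 0], [0, 0, 0]]'

```text
time_s: 4.7
position: [0.4943, -0.1016, 0.0299]
tcp_rot: [[0.991, 0.13, 0.013], [0.13, -0.991, -0.013], [0.011, 0.015, -1.0]]
force: [0.3, -1.6, 0.7]
opening: 0.003
```

```bash
python3 -c "
from h import *
st();s=bot.read_state();print(jig(s['position']))"
```

```text
4.7 [ 0.4943 -0.1016  0.0299] yaw 7.5 F [ 0.3 -1.6  0.7] op 0.003 j [-24.  40. 108.  -1.  31.  59.]
[  2.5 -42. ]
```

Request:
carry_out --grip '[-1, -1, -1]' --slide '[[0, -5, 1], [0, -4, 1], [0, -4, 1]]' --twist '[[0, 0, 0], [0, 0, 0], [0, 0, 0]]'

```text
time_s: 5.0
position: [0.4937, -0.0884, 0.0271]
tcp_rot: [[0.991, 0.13, 0.016], [0.13, -0.991, -0.015], [0.013, 0.017, -1.0]]
force: [0.2, -1.9, 1.0]
opening: 0.004
```

```bash
python3 -c "
from h import *
st();s,_=snap('wrist','w2');print(jig(s['position']))
a=cv2.imread('pics/w2.png');cv2.imwrite('pics/w2c.png',cv2.resize(a,None,fx=1.5,fy=1.5))"
```

```text
5.0 [ 0.4937 -0.0884  0.0271] yaw 7.5 F [ 0.2 -1.9  1. ] op 0.004 j [-23.  40. 109.  -1.  30.  61.]
[  3.6 -28.8]
```

View pics/w2c.png

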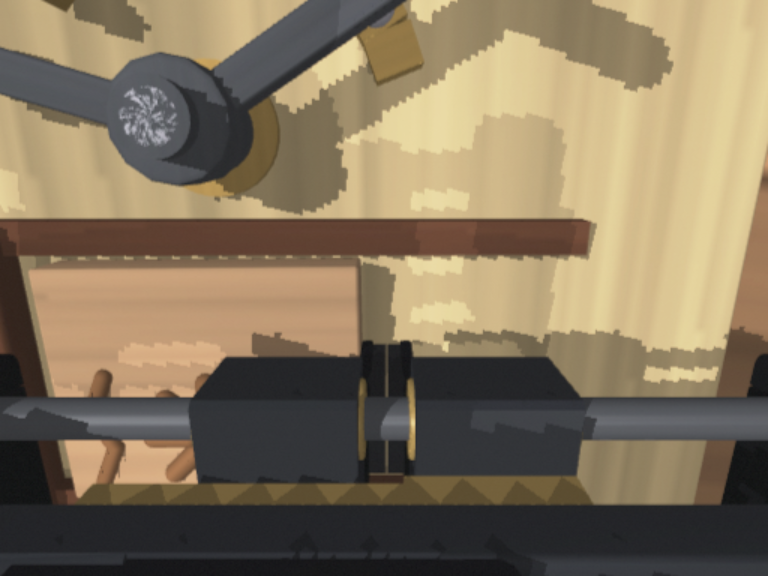

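```bash
python3 -c "
from h import *
c=load('w2')
for u,v,z in [(359,262,.038),(30,268,.038),(590,220,.028)]: print(jig(onplane(c,u/1.5,v/1.5,z)))"
```

```text
[ 47.  -19.3]
[45.4 88.6]
[ 59.6 -99.3]
```

Request:
carry_out --grip '[-1, -1, -1, -1]' --slide '[[0, -4, 0], [0, -3, 0], [0, -3, 0], [0, -2, 0]]' --twist '[[0, 0, 0], [0, 0, 0], [0, 0, 0], [0, 0, 0]]'

```text
time_s: 5.45
position: [0.4921, -0.0754, 0.0267]
tcp_rot: [[0.991, 0.13, 0.016], [0.13, -0.991, -0.015], [0.014, 0.017, -1.0]]
force: [0.2, -2.4, 2.6]
opening: 0.005
```

```bash
python3 -c "
from h import *
st();s=bot.read_state();print(jig(s['position']))"
```

```text
5.45 [ 0.4921 -0.0754  0.0267] yaw 7.5 F [ 0.2 -2.4  2.6] op 0.005 j [-21.  40. 109.  -1.  30.  62.]
[  3.7 -15.7]
```

Request:
carry_out --grip '[-1]' --slide '[[0, -1.5, 0]]' --twist '[[0, 0, 0]]'

```text
time_s: 5.55
position: [0.4919, -0.074, 0.0268]
tcp_rot: [[0.991, 0.131, 0.016], [0.131, -0.991, -0.016], [0.014, 0.017, -1.0]]
force: [-1.3, -8.8, 0.6]
opening: 0.005
```

Request:
carry_out --grip '[-1]' --slide '[[0, -1.5, 0]]' --twist '[[0, 0, 0]]'

```text
time_s: 5.65
position: [0.492, -0.0739, 0.0268]
tcp_rot: [[0.991, 0.133, 0.016], [0.134, -0.991, -0.018], [0.014, 0.02, -1.0]]
force: [-3.2, -13.2, 0.8]
opening: 0.008
```

Request:
carry_out --grip '[-1]' --slide '[[0, -1.5, 0]]' --twist '[[0, 0, 0]]'

```text
time_s: 5.75
position: [0.492, -0.074, 0.0268]
tcp_rot: [[0.991, 0.135, 0.017], [0.135, -0.991, -0.02], [0.014, 0.023, -1.0]]
force: [-2.1, -10.2, 0.7]
opening: 0.001
```

The fence was felt: 9–13 N and no further travel. Backing off and raising.

Request:
carry_out --grip '[-1, -1, -1, -1, -1, -1, -1, -1]' --slide '[[0, 4, 0], [0, 10, 0], [0, 15, 0], [0, 0, -30], [0, 0, -40], [0, 0, -45], [0, 0, -40], [0, 0, 0]]' --twist '[[0, 0, 0], [0, 0, 0], [0, 0, 0], [0, 0, 0], [0, 0, 0], [0, 0, 0], [0, 0, 0], [0, 0, 0]]'

```text
time_s: 6.55
position: [0.4927, -0.1049, 0.1852]
tcp_rot: [[0.991, 0.13, 0.008], [0.13, -0.991, -0.014], [0.006, 0.015, -1.0]]
force: [0.3, -0.6, -0.1]
opening: 0.008
```

```bash
python3 -c "
from h import *
st();s,_=snap('wrist','w3');print(jig(s['position']))
a=cv2.imread('pics/w3.png');cv2.imwrite('pics/w3c.png',cv2.resize(a,None,fx=1.5,fy=1.5))"
```

```text
6.55 [ 0.4927 -0.1049  0.1852] yaw 7.5 F [ 0.3 -0.6 -0.1] op 0.008 j [-24.  24. 102.  -1.  53.  59.]
[  0.5 -45. ]
```

View pics/w3c.png

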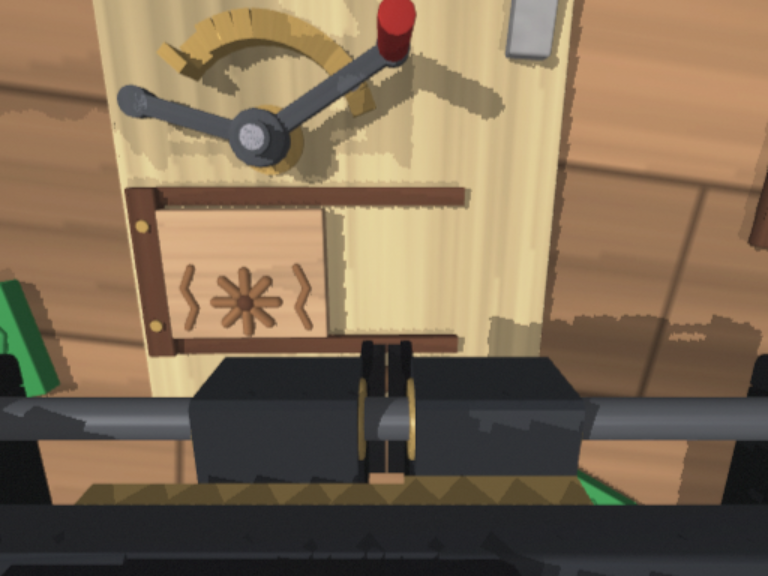

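The panel is flush against the fence, with its left edge at (157,215). Next, the knob position and the cam's end angle.

```bash
python3 -c "
from h import *
c=load('w3')
for n,u,v,z in [('near edge',326,212,.038),('near edge',328,333,.038),('knob',397,10,.114),('wall out',163,48,.045),('wall in',184,75,.045),('camstart',362,108,.03)]:
    q=jig(onplane(c,u/1.5,v/1.5,z)); print(n,q,'turn',np.round(np.arctan2(q[1]-30,q[0]-90)+np.pi/3,2),np.hypot(q[1]-30,q[0]-90))
w=jig2w(.1375,-.0523)
print(w)
"
```

```text
near edge [43.9 -7.4] turn -1.41 59.363035636665344
near edge [-40.7  -5.8] turn -1.83 135.51431658684626
knob [140.7 -50.6] turn 0.04 95.22000840159592
wall out [139.6  83.4] turn 1.87 72.88154773329117
wall in [125.2  72.9] turn 1.93 55.49279232476954
camstart [108.6 -31.7] turn -0.23 64.44261012715113
[ 0.62952648 -0.09430514]
```

```bash
python3 -c "
from h import *
w=jig2w(.1407,-.0505);print(w)
plan([(*w,.17,-50.2)])"
```

```text
[ 0.6324657  -0.09210491]
8
slide [[18, 1, 2], [18, -1, 2], [17, -4, 2], [17, -6, 2], [16, -8, 2], [15, -10, 2], [13, -12, 2], [12, -13, 2]]
twist [[0.0, -0.0, 0.13], [0.0, -0.0, 0.13], [0.0, -0.0, 0.13], [0.0, -0.0, 0.13], [0.0, -0.0, 0.13], [0.0, -0.0, 0.13], [0.0, -0.0, 0.13], [0.0, -0.0, 0.13]]
```

Request:
carry_out --grip '[0, 0, 0, 0, 0, 0, 0, 0, 0, 0]' --slide '[[18, 1, 2], [18, -1, 2], [17, -4, 2], [17, -6, 2], [16, -8, 2], [15, -10, 2], [13, -12, 2], [12, -13, 2], [0, 0, 0], [0, 0, 0]]' --twist '[[0, 0, 0.13], [0, 0, 0.13], [0, 0, 0.13], [0, 0, 0.13], [0, 0, 0.13], [0, 0, 0.13], [0, 0, 0.13], [0, 0, 0.13], [0, 0, 0], [0, 0, 0]]'

```text
time_s: 7.6
position: [0.6258, -0.0975, 0.1461]
tcp_rot: [[0.578, -0.816, -0.031], [-0.816, -0.578, 0.003], [-0.02, 0.024, -1.0]]
force: [-0.0, -0.7, 0.2]
opening: 0.502
```

```bash
python3 -c "
from h import *
st();w=jig2w(.1407,-.0505)
plan([(*w,.14,-50.2)])"
```

```text
7.6 [ 0.6258 -0.0975  0.1461] yaw -54.7 F [-0.  -0.7  0.2] op 0.502 j [-19.  37.  83.  -0.  62. 126.]
1
slide [[0, -9, 6]]
twist [[0.02, 0.02, -0.08]]
```

Request:
carry_out --grip '[0, 0]' --slide '[[0, -9, 0], [0, 0, 0]]' --twist '[[0.02, 0.02, -0.08], [0, 0, 0]]'

```text
time_s: 7.8
position: [0.6299, -0.0923, 0.1435]
tcp_rot: [[0.646, -0.764, -0.008], [-0.764, -0.646, 0.001], [-0.006, 0.006, -1.0]]
force: [-0.6, 0.1, 0.3]
opening: 0.499
```

```bash
python3 -c "
from h import *
st();w=jig2w(.1407,-.0505)
plan([(*w,.08,-50.2)])
snap('wrist','w4')"
```

```text
7.8 [ 0.6299 -0.0923  0.1435] yaw -49.8 F [-0.6  0.1  0.3] op 0.499 j [-18.  37.  84.  -0.  60. 122.]
2
slide [[1, -1, 32], [1, -1, 32]]
twist [[0.0, 0.0, 0.0], [0.0, 0.0, 0.0]]
```

View pics/w4.png

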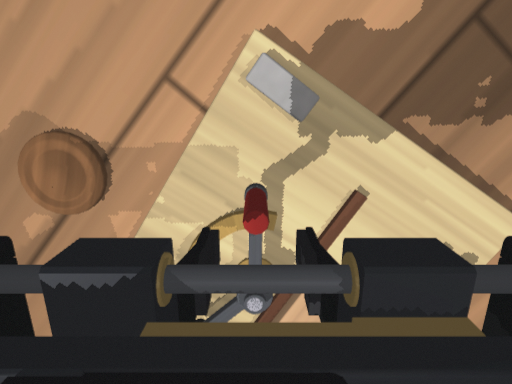

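The knob at (256,215) is centred between the fingertips at (213,240) and (300,240). Descending to straddle it.

Request:
carry_out --grip '[0, 0, 0, 0, 0]' --slide '[[1, -1, 15], [1, -1, 18], [0, 0, 18], [0, 0, 8], [0, 0, 0]]' --twist '[[0, 0, 0], [0, 0, 0], [0, 0, 0], [0, 0, 0], [0, 0, 0]]'

```text
time_s: 8.35
position: [0.6289, -0.0941, 0.0802]
tcp_rot: [[0.642, -0.767, -0.013], [-0.767, -0.642, 0.001], [-0.009, 0.01, -1.0]]
force: [-0.4, 0.6, -1.2]
opening: 0.497
```

```bash
python3 -c "
from h import *
st();s,_=snap('wrist','w5');print(jig(s['position']))"
```

```text
8.35 [ 0.6289 -0.0941  0.0802] yaw -50.1 F [-0.4  0.6 -1.2] op 0.497 j [-18.  41.  86.  -0.  53. 122.]
[136.9 -52. ]
```

View pics/w5.png

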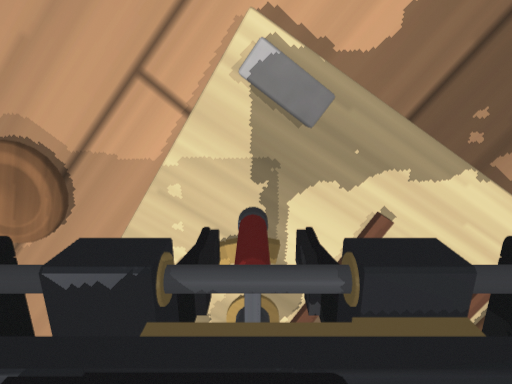

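Request:
carry_out --grip '[-0.35, -0.35, -0.35, -0.35, -0.35, -0.35]' --slide '[[0, 0, 0], [0, 0, 0], [0, -3, 0], [0, -4, 0], [0, -4, 0], [0, -4, 0]]' --twist '[[0, 0, 0], [0, 0, 0], [0, 0, -0.01], [0, 0, -0.04], [0, 0, -0.04], [0, 0, -0.04]]'

```text
time_s: 9.0
position: [0.6406, -0.0853, 0.0835]
tcp_rot: [[0.74, -0.672, -0.012], [-0.672, -0.74, -0.002], [-0.007, 0.01, -1.0]]
force: [-2.2, -2.9, -1.6]
opening: 0.323
```

```bash
cat >> h.py <<'E'
def arc():
    s=bot.read_state();q=jig(s['position'])-[90,30];R=np.array(s['tcp_rot']);x=R[:,0]
    a=np.degrees(np.arctan2(q[1],q[0]));yaw=np.degrees(np.arctan2(x[1],x[0]))-7.46
    print('t',round(float(s['time_s']),2),'rad',np.round(np.hypot(*q),1),'turn(tcp)',round(np.radians(a+60),3),'yawerr deg',round(a-yaw,1),'z',np.round(s['position'][2],4),'Ftool',np.round(R.T@np.array(s['force']),1),'op',round(float(s['opening']),3),'tilt',np.round(R[:2,2],3))
E
python3 -c "
from h import *
arc()"
```

```text
t 9.0 rad 95.6 turn(tcp) 0.149 yawerr deg -1.8 z 0.0835 Ftool [0.3 3.6 1.7] op 0.323 tilt [-0.012 -0.002]
```

Request:
carry_out --grip '[-0.35, -0.35, -0.35, -0.35, -0.35, -0.35]' --slide '[[0, -4, 0.5], [0, -4, 0.5], [0, -4, 0.5], [0, -4, 0.5], [0, -4, 0], [0, -4, 0]]' --twist '[[0, 0.005, -0.04], [0, 0.005, -0.04], [0, 0, -0.04], [0, 0, -0.04], [0, 0, -0.04], [0, 0, -0.04]]'

```text
time_s: 9.6
position: [0.6507, -0.0708, 0.0834]
tcp_rot: [[0.887, -0.462, -0.014], [-0.462, -0.887, -0.02], [-0.004, 0.024, -1.0]]
force: [-0.5, -2.7, -1.7]
opening: 0.324
```

```bash
python3 -c "
from h import *
arc()"
```

```text
t 9.6 rad 94.6 turn(tcp) 0.335 yawerr deg -5.8 z 0.0834 Ftool [0.8 2.6 1.8] op 0.324 tilt [-0.014 -0.02 ]
```

Request:
carry_out --grip '[-0.35, -0.35, -0.35, -0.35, -0.35, -0.35]' --slide '[[0, -5, 0.5], [0, -5, 0.5], [0, -5, 0.5], [0, -5, 0.5], [0, -5, 0.5], [0, -5, 0.5]]' --twist '[[0.01, 0, -0.02], [0.01, 0, -0.03], [0.01, 0, -0.03], [0.01, 0, -0.04], [0.01, 0, -0.04], [0.01, 0, -0.04]]'

```text
time_s: 10.2
position: [0.6595, -0.0541, 0.0852]
tcp_rot: [[0.966, -0.26, 0.001], [-0.26, -0.965, 0.017], [-0.003, -0.017, -1.0]]
force: [-3.0, -5.2, 2.8]
opening: 0.328
```

```bash
python3 -c "
from h import *
arc()"
```

```text
t 10.2 rad 94.6 turn(tcp) 0.534 yawerr deg -6.8 z 0.0852 Ftool [-1.6  5.7 -2.9] op 0.328 tilt [0.001 0.017]
```

Request:
carry_out --grip '[-0.35, -0.35, -0.35, -0.35, -0.35, -0.35]' --slide '[[0, -5, 0.5], [0, -5, 0.5], [0, -5, 0.5], [0, -5, 0.5], [0, -5, 0.5], [0, -5, 0.5]]' --twist '[[0, 0, -0.01], [0, 0, -0.02], [0, 0, -0.03], [0, 0, -0.03], [0, 0, -0.03], [0, 0, -0.03]]'

```text
time_s: 10.8
position: [0.6645, -0.0378, 0.0875]
tcp_rot: [[0.995, -0.102, -0.001], [-0.102, -0.995, -0.004], [-0.0, 0.004, -1.0]]
force: [-3.2, -6.2, 1.1]
opening: 0.324
```

```bash
python3 -c "
from h import *
arc()"
```

```text
t 10.8 rad 94.7 turn(tcp) 0.716 yawerr deg -5.7 z 0.0875 Ftool [-2.5  6.5 -1.1] op 0.324 tilt [-0.001 -0.004]
```

Request:
carry_out --grip '[-0.35, -0.35, -0.35, -0.35, -0.35, -0.35, -0.35]' --slide '[[0, -5, 1], [0, -5, 0.5], [0, -5, 0.5], [0, -5, 0.5], [0, -5, 0.5], [0, -5, 0.5], [0, -5, 0.5]]' --twist '[[0, 0, -0.01], [0, 0, -0.02], [0, 0, -0.03], [0, 0, -0.03], [0, 0, -0.03], [0, 0, -0.03], [0, 0, -0.03]]'

```text
time_s: 11.5
position: [0.6665, -0.0195, 0.0897]
tcp_rot: [[0.996, 0.091, 0.001], [0.091, -0.995, -0.032], [-0.002, 0.032, -0.999]]
force: [-1.4, -7.4, 0.8]
opening: 0.324
```

```bash
python3 -c "
from h import *
arc()"
```

```text
t 11.5 rad 94.8 turn(tcp) 0.911 yawerr deg -5.6 z 0.0897 Ftool [-2.1  7.2 -0.5] op 0.324 tilt [ 0.001 -0.032]
```

Request:
carry_out --grip '[-0.35, -0.35, -0.35, -0.35, -0.35, -0.35, -0.35]' --slide '[[0, -5, 1], [0, -5, 1], [0, -5, 1], [0, -5, 0.5], [0, -5, 0.5], [0, -5, 0.5], [0, -5, 0.5]]' --twist '[[0.01, 0, -0.01], [0.01, 0, -0.02], [0.01, 0, -0.03], [0, 0, -0.03], [0, 0, -0.03], [0, 0, -0.03], [0, 0, -0.03]]'

```text
time_s: 12.2
position: [0.665, -0.0032, 0.0919]
tcp_rot: [[0.96, 0.28, 0.008], [0.28, -0.959, -0.031], [-0.001, 0.032, -0.999]]
force: [-0.9, -7.3, -0.2]
opening: 0.326
```

```bash
python3 -c "
from h import *
arc();snap('side','s6');snap('wrist','w6')
a=cv2.imread('pics/s6.png')[140:280,190:340];cv2.imwrite('pics/s6c.png',cv2.resize(a,None,fx=4,fy=4,interpolation=cv2.INTER_CUBIC))"
```

```text
t 12.2 rad 94.6 turn(tcp) 1.084 yawerr deg -6.7 z 0.0919 Ftool [-2.9  6.7  0.4] op 0.326 tilt [ 0.008 -0.031]
```

View pics/s6c.png

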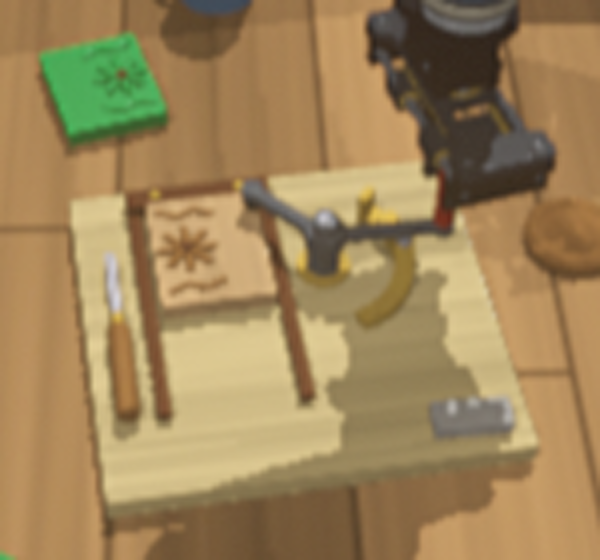

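View pics/w6.png

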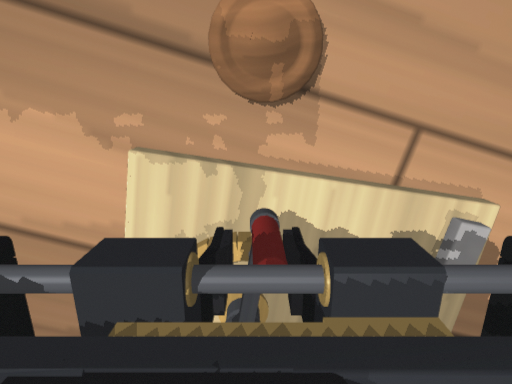

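The lever is up on the cam, the knob sits between the fingers, and the panel is still at the fence. Continuing.

Request:
carry_out --grip '[-0.35, -0.35, -0.35, -0.35, -0.35, -0.35]' --slide '[[0, -4, 1], [0, -4, 1], [0, -4, 0.5], [0, -4, 0.5], [0, -4, 0.5], [0, -4, 0.5]]' --twist '[[0.01, 0, 0], [0.01, 0, -0.02], [0.01, 0, -0.02], [0.01, 0, -0.03], [0, 0, -0.03], [0, 0, -0.03]]'

```text
time_s: 12.9
position: [0.6618, 0.0106, 0.093]
tcp_rot: [[0.913, 0.408, 0.006], [0.408, -0.913, -0.006], [0.003, 0.008, -1.0]]
force: [0.8, -4.4, -0.4]
opening: 0.326
```

```bash
python3 -c "
from h import *
arc()"
```

```text
t 12.9 rad 94.7 turn(tcp) 1.234 yawerr deg -5.9 z 0.093 Ftool [-1.1  4.3  0.5] op 0.326 tilt [ 0.006 -0.006]
```

Request:
carry_out --grip '[-0.35, -0.35, -0.35, -0.35, -0.35]' --slide '[[0, -4, 1], [0, -4, 1], [0, -4, 1], [0, -4, 1], [0, -3, 1]]' --twist '[[0, 0, 0], [0, 0, -0.02], [0, 0, -0.02], [0, 0, -0.03], [0, 0, -0.03]]'

```text
time_s: 13.4
position: [0.6586, 0.0248, 0.0919]
tcp_rot: [[0.864, 0.504, 0.019], [0.504, -0.864, -0.014], [0.009, 0.022, -1.0]]
force: [0.1, -6.3, 1.3]
opening: 0.326
```

```bash
python3 -c "
from h import *
arc()"
```

```text
t 13.4 rad 97.3 turn(tcp) 1.384 yawerr deg -3.5 z 0.0919 Ftool [-3.1  5.5 -1.2] op 0.326 tilt [ 0.019 -0.014]
```

Request:
carry_out --grip '[-0.35, -0.35, -0.35, -0.35]' --slide '[[-1, -3, 0], [-1, -3, 0], [-0.5, -3, 0], [0, -3, 0]]' --twist '[[0.01, 0, -0.02], [0, 0, -0.03], [0, 0, -0.03], [0, 0, -0.03]]'

```text
time_s: 13.8
position: [0.6525, 0.0348, 0.0923]
tcp_rot: [[0.798, 0.602, 0.021], [0.602, -0.798, -0.005], [0.014, 0.017, -1.0]]
force: [0.6, -4.1, -1.4]
opening: 0.323
```

```bash
python3 -c "
from h import *
arc()"
```

```text
t 13.8 rad 96.9 turn(tcp) 1.503 yawerr deg -3.4 z 0.0923 Ftool [-2.   3.6  1.5] op 0.323 tilt [ 0.021 -0.005]
```

Request:
carry_out --grip '[-0.35, -0.35, -0.35]' --slide '[[-1, -3, 0], [-1, -3, 0], [-0.5, -3, 0]]' --twist '[[0.01, 0, -0.02], [0, 0, -0.03], [0, 0, -0.03]]'

```text
time_s: 14.1
position: [0.647, 0.0416, 0.0926]
tcp_rot: [[0.743, 0.669, 0.021], [0.669, -0.743, 0.004], [0.018, 0.011, -1.0]]
force: [2.0, -1.5, -2.0]
opening: 0.326
```

```bash
python3 -c "
from h import *
arc()
snap('side','s7');snap('wrist','w7')
a=cv2.imread('pics/s7.png')[140:280,190:340];cv2.imwrite('pics/s7c.png',cv2.resize(a,None,fx=4,fy=4,interpolation=cv2.INTER_CUBIC))"
```

```text
t 14.1 rad 96.6 turn(tcp) 1.594 yawerr deg -3.2 z 0.0926 Ftool [0.4 2.4 2. ] op 0.326 tilt [0.021 0.004]
```

View pics/s7c.png

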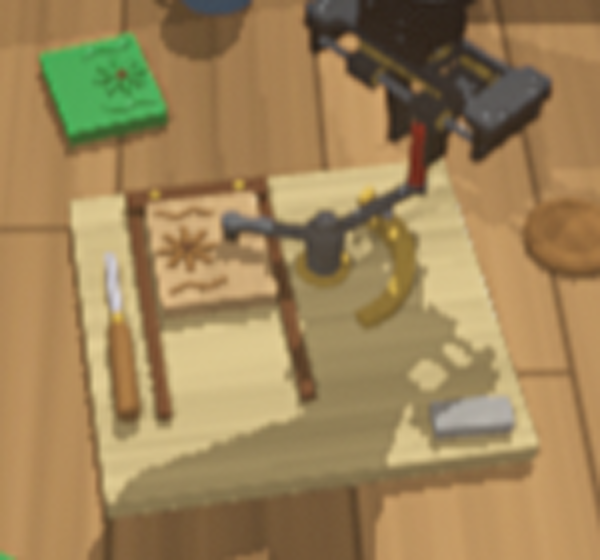

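View pics/w7.png

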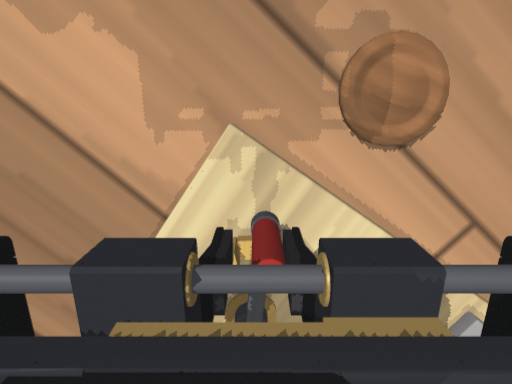

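Request:
carry_out --grip '[-0.35, -0.35, -0.35]' --slide '[[-1, -2, 0], [-1, -2, 0], [-0.5, -2, 0]]' --twist '[[0, -0.01, -0.01], [0, 0, -0.02], [0, 0, -0.02]]'

```text
time_s: 14.5
position: [0.6401, 0.0462, 0.0928]
tcp_rot: [[0.708, 0.706, 0.011], [0.706, -0.708, -0.001], [0.007, 0.008, -1.0]]
force: [-0.5, -0.0, -0.3]
opening: 0.322
```

```bash
python3 -c "
from h import *
arc()"
```

```text
t 14.5 rad 94.4 turn(tcp) 1.678 yawerr deg -1.3 z 0.0928 Ftool [-0.4 -0.3  0.3] op 0.322 tilt [ 0.011 -0.001]
```

Request:
carry_out --grip '[-0.35, -0.35]' --slide '[[-0.5, -2, 0], [-0.5, -2, 0]]' --twist '[[0, -0.01, -0.01], [0, 0, -0.02]]'

```text
time_s: 14.7
position: [0.6353, 0.0489, 0.0928]
tcp_rot: [[0.684, 0.729, 0.002], [0.729, -0.684, -0.008], [-0.005, 0.007, -1.0]]
force: [2.6, -2.5, 0.3]
opening: 0.325
```

```bash
python3 -c "
from h import *
arc()"
```

```text
t 14.7 rad 92.9 turn(tcp) 1.734 yawerr deg -0.0 z 0.0928 Ftool [-0.   3.6 -0.3] op 0.325 tilt [ 0.002 -0.008]
```

```bash
python3 -c "
from h import *
snap('side','s8');snap('wrist','w8');snap('scene','c8')
a=cv2.imread('pics/s8.png')[160:260,200:300];a=cv2.resize(a,None,fx=4,fy=4,interpolation=cv2.INTER_CUBIC)
b=cv2.imread('pics/c8.png')[160:260,190:290];b=cv2.resize(b,None,fx=4,fy=4,interpolation=cv2.INTER_CUBIC)
cv2.imwrite('pics/s8c.png',np.hstack([a,b]));arc()"
```

```text
t 14.85 rad 92.7 turn(tcp) 1.734 yawerr deg 0.1 z 0.0929 Ftool [ 0.2  2.7 -0.7] op 0.329 tilt [ 0.001 -0.007]
```

View pics/s8c.png

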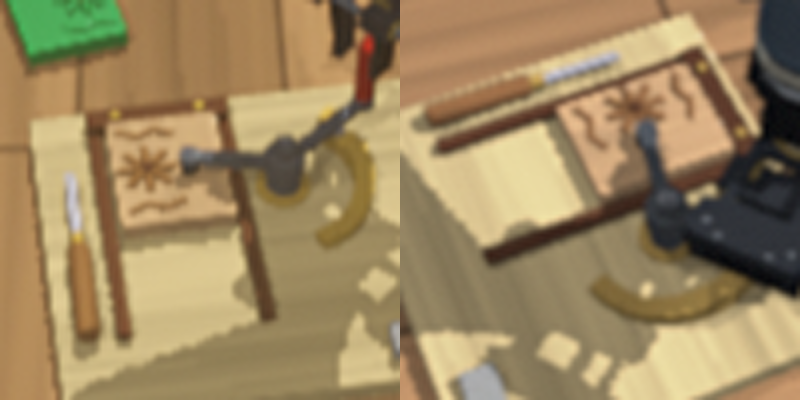

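View pics/w8.png

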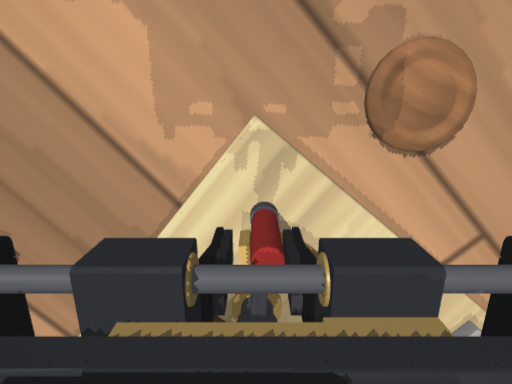

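Request:
carry_out --grip '[-0.35, -0.35]' --slide '[[1, -2, 0], [0.5, -2, 0]]' --twist '[[0, 0, -0.02], [0, 0, -0.02]]'

```text
time_s: 15.05
position: [0.633, 0.0514, 0.0928]
tcp_rot: [[0.654, 0.757, 0.0], [0.757, -0.654, -0.009], [-0.007, 0.006, -1.0]]
force: [1.2, -3.4, 0.1]
opening: 0.326
```

```bash
python3 -c "
from h import *
arc()"
```

```text
t 15.05 rad 93.2 turn(tcp) 1.77 yawerr deg -0.3 z 0.0928 Ftool [-1.8  3.2 -0. ] op 0.326 tilt [ 0.    -0.009]
```

Request:
carry_out --grip '[-0.35]' --slide '[[0.5, -2, 0]]' --twist '[[0, 0, -0.02]]'

```text
time_s: 15.15
position: [0.6322, 0.0521, 0.0928]
tcp_rot: [[0.637, 0.771, 0.001], [0.771, -0.637, -0.011], [-0.008, 0.008, -1.0]]
force: [3.6, -6.8, -0.8]
opening: 0.328
```

```bash
python3 -c "
from h import *
arc()"
```

```text
t 15.15 rad 93.2 turn(tcp) 1.782 yawerr deg -0.9 z 0.0928 Ftool [-2.9  7.1  0.9] op 0.328 tilt [ 0.001 -0.011]
```

Request:
carry_out --grip '[-0.35]' --slide '[[0.5, -1.5, 0]]' --twist '[[0, 0, 0]]'

```text
time_s: 15.25
position: [0.6322, 0.052, 0.0928]
tcp_rot: [[0.636, 0.772, 0.003], [0.772, -0.636, -0.014], [-0.008, 0.011, -1.0]]
force: [3.8, -7.0, -2.2]
opening: 0.323
```

```bash
python3 -c "
from h import *
arc()
snap('side','s9');snap('wrist','w9')
a=cv2.imread('pics/s9.png')[160:260,200:300];a=cv2.resize(a,None,fx=4,fy=4,interpolation=cv2.INTER_CUBIC)
cv2.imwrite('pics/s9c.png',np.hstack([a,cv2.imread('pics/s8c.png')[:,:400]]));arc()"
```

```text
t 15.25 rad 93.2 turn(tcp) 1.781 yawerr deg -1.0 z 0.0928 Ftool [-2.9  7.3  2.3] op 0.323 tilt [ 0.003 -0.014]
t 15.35 rad 93.2 turn(tcp) 1.781 yawerr deg -1.0 z 0.0928 Ftool [-3.1  6.5  0.9] op 0.324 tilt [ 0.003 -0.013]
```

View pics/s9c.png

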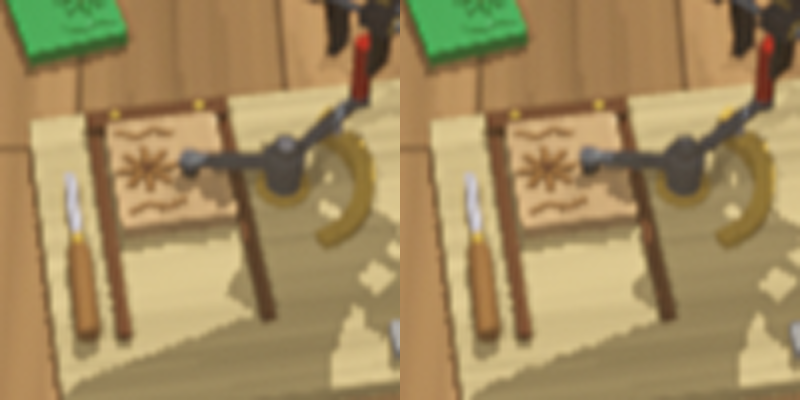

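View pics/w9.png

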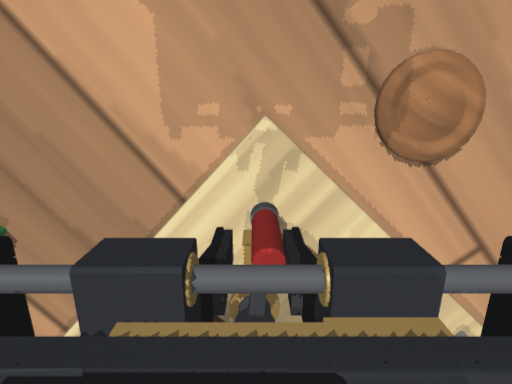

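```bash
python3 -c "
from h import *
from h import bydepth
for f in ['side0','s7','s8','s9']:
    c=load(f)
    # hub-ish and pad arm points: crop px -> full
    pts={'side0':[(428/5.6+195,152/5.6+170),(500/5.6+195,218/5.6+170)],'s7':[(323/4+190,222/4+140),(275/4+190,230/4+140),(235/4+190,225/4+140)]}.get(f,[(285/4+200,148/4+160),(235/4+200,161/4+160),(190/4+200,160/4+160)])
    for p in pts:
        q=[bydepth(c,p[0]+i,p[1]+j)[2]*1e3 for i in(-1,0,1) for j in (-1,0,1)];print(f,np.round(q,0))
for f in ['w3','w6','w7','w8','w9']:
    c=load(f);p=(255/1.5,135/1.5) if f=='w3' else (258,298);print(f,np.round([bydepth(c,p[0]+i,p[1]+j)[2]*1e3 for i in(-1,0,1) for j in (-2,0,2)],1))
"
```

```text
side0 [66. 71. 69. 67. 70. 69. 67. 67. 68.]
side0 [17. 50. 49. 17. 20. 51. 19. 19. 20.]
s7 [75. 76. 75. 74. 80. 76. 75. 78. 79.]
s7 [62. 61. 53. 63. 59. 54. 62. 57. 55.]
s7 [60. 59. 56. 62. 59. 56. 63. 60. 53.]
s8 [72. 68. 71. 73. 71. 77. 73. 72. 66.]
s8 [54. 55. 49. 55. 51. 46. 54. 53. 50.]
s8 [55. 52. 51. 56. 56. 50. 56. 52. 48.]
s9 [71. 75. 71. 68. 76. 70. 72. 72. 67.]
s9 [54. 56. 52. 53. 55. 52. 55. 53. 52.]
s9 [54. 55. 53. 56. 53. 58. 58. 56. 49.]
w3 [67.3 68.4 66.5 69.3 68.4 68.  67.7 67.6 68.2]
w6 [61.4 60.3 60.7 60.7 60.9 60.  60.9 60.5 22.7]
w7 [60.5 61.9 60.7 60.3 60.8 61.4 61.8 61.7 61.5]
w8 [55.6 54.3 55.6 55.2 54.7 56.3 54.8 54.9 54.5]
w9 [55.7 55.7 55.5 56.2 55.5 55.4 54.8 55.  56. ]
```

The wrist depth on the arm fell from 61 to 55 mm, so the lever has dropped into the notch. At turn ≈1.73 it stopped at about 7 N, which is the end wall. Releasing and withdrawing upward.

Request:
carry_out --grip '[0.1, 0.1, 0.1, 0.1, 0.1, 0.1, 0.1, 0.1]' --slide '[[0, 3, 0], [0, 2, 0], [0, 0, 0], [0, 0, -10], [0, 0, -20], [0, 0, -30], [0, 0, -40], [0, 0, -30]]' --twist '[[0, 0, 0], [0, 0, 0], [0, 0, 0], [0, 0, 0], [0, 0, 0], [0, 0, 0], [0, 0, 0], [0, 0, 0]]'

```text
time_s: 16.15
position: [0.6275, 0.0546, 0.2215]
tcp_rot: [[0.634, 0.773, -0.023], [0.773, -0.634, -0.006], [-0.019, -0.014, -1.0]]
force: [1.1, 1.1, -0.1]
opening: 0.548
```

Request:
carry_out --grip '[0.1, 0.1, 0.1, 0.1, 0.1, 0.1, 0.1]' --slide '[[-30, 20, -10], [-40, 20, -10], [-40, 20, -10], [-30, 20, -5], [0, 0, 0], [0, 0, 0], [0, 0, 0]]' --twist '[[0, 0, 0.1], [0, 0, 0.14], [0, 0, 0.14], [0, 0, 0.14], [0, 0, 0], [0, 0, 0], [0, 0, 0]]'

```text
time_s: 16.85
position: [0.5739, -0.095, 0.271]
tcp_rot: [[0.939, 0.345, -0.007], [0.345, -0.939, -0.005], [-0.008, 0.002, -1.0]]
force: [-0.3, 0.1, -0.1]
opening: 0.548
```

```bash
python3 -c "
from h import *
st();snap('wrist','w10');snap('side','s10')
a=cv2.imread('pics/s10.png')[150:270,195:345];cv2.imwrite('pics/s10c.png',cv2.resize(a,None,fx=5,fy=5,interpolation=cv2.INTER_CUBIC))"
```

```text
16.85 [ 0.5739 -0.095   0.271 ] yaw 20.2 F [-0.3  0.1 -0.1] op 0.548 j [-20.  24.  85.  -0.  71.  50.]
```

View pics/w10.png

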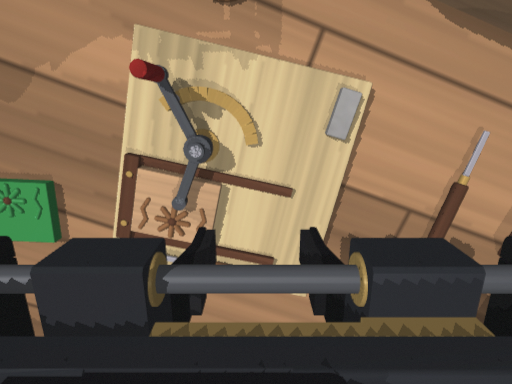

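View pics/s10c.png

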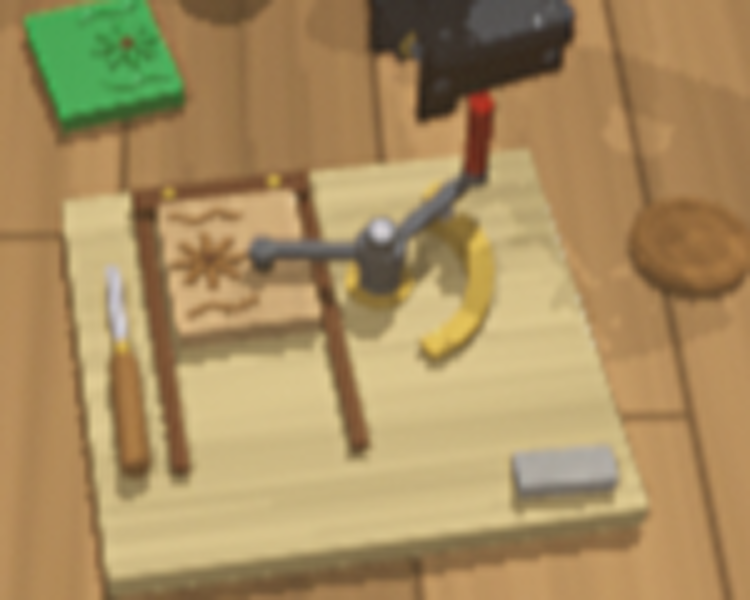

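```bash
python3 -c "
from h import *
c=load('w10')
def zz(u,v): return np.round([bydepth(c,u+i,v+j)[2]*1e3 for i in(-1,0,1) for j in (-1,0,1)],1)
print('arm long',zz(180,110),'short',zz(189,178),'spindle',zz(195,150),'pad',zz(180,202),'panel',zz(205,185),'bed',zz(270,150))
for n,u,v,z in [('knob',138,68,.116),('hub',196,151,.066),('pad',180,203,.056),('near edge',221,186,.038),('near2',217,228,.038)]:
    q=jig(onplane(c,u,v,z));print(n,q,'turn',np.round(np.arctan2(q[1]-30,q[0]-90)+np.pi/3,2))
"
```

```text
arm long [55.7 55.3 54.6 55.1 54.3 54.2 56.  55.5 56. ] short [55.7 54.7 55.1 55.9 55.4 54.9 55.3 55.4 54.9] spindle [72.  70.5 70.8 72.6 72.7 71.2 70.7 71.3 71.8] pad [54.3 55.5 55.3 55.1 55.4 56.  55.8 55.3 54.8] panel [37.3 37.6 36.6 38.  36.3 37.7 36.  36.4 37.4] bed [18.3 19.1 19.5 19.5 19.5 19.8 21.  19.6 19.3]
knob [164.2  88.3] turn 1.71
hub [89.2 29.8] turn -1.85
pad [17.4 40.3] turn 4.05
near edge [45.6 -5.3] turn -1.42
near2 [-13.9 -11.1] turn -1.72
```

```bash
python3 -c "
from h import *
c=load('s10')
for u,v in [(322,322),(250,331),(180,340),(300,188),(160,202)]: print(jig(onplane(c,u/5+195,v/5+150,.038)))
c=load('w10');a=cv2.cvtColor(c['color'],cv2.COLOR_RGB2BGR)[140:270,110:300];cv2.imwrite('pics/w10c.png',cv2.resize(a,None,fx=4,fy=4,interpolation=cv2.INTER_CUBIC))
"
```

```text
[ 43.1 -12.8]
[ -2.1 -13. ]
[-45.7 -13.3]
[ 48.6 102.4]
[-43.8 104.1]
```

View pics/w10c.png

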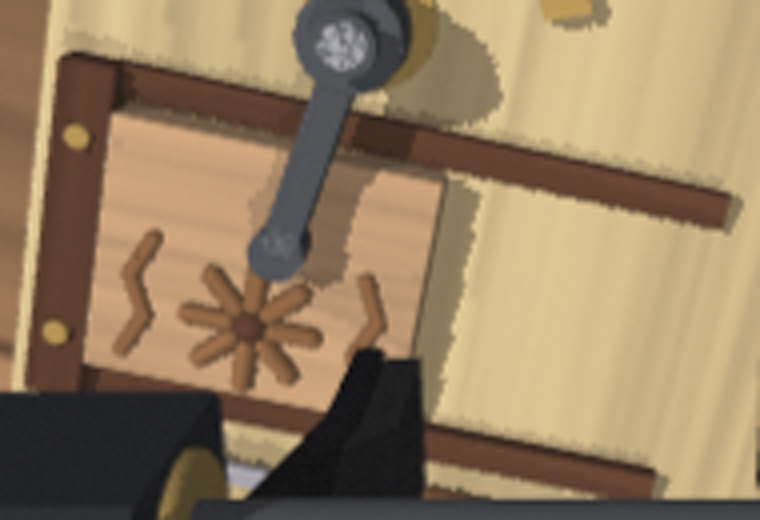

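```bash
python3 -c "
from h import *
c=load('w10')
f=lambda x,y:(x/4+110,y/4+140)
for n,p,z in [('near',f(444,178),.038),('near',f(415,345),.038),('far',f(112,118),.038),('far',f(84,362),.038),('railend',f(735,195),.028),('railend',f(650,472),.028)]: print(n,jig(onplane(c,*p,z)))
w=jig2w(0,-.06);w=jig2w(0,0.02)
plan([(w[0]-.05,w[1],.29,7.5)])
"
```

```text
near [47.6 -5. ]
near [-12.4  -6.3]
far [ 43.8 103.3]
far [-43.3 103.1]
railend [  60.5 -101.3]
railend [-46.7 -97.5]
4
slide [[-28, -25, -5], [-30, -23, -5], [-31, -21, -5], [-32, -20, -5]]
twist [[0.0, 0.0, 0.06], [0.0, 0.0, 0.06], [0.0, 0.0, 0.06], [0.0, 0.0, 0.06]]
```

```bash
python3 -c "
from h import *
w=jig2w(-.03,.103);print(w)
plan([(*w,.26,7.5)])
"
```

```text
[0.44328103 0.03793316]
5
slide [[-15, -34, 2], [-17, -33, 2], [-18, -32, 2], [-20, -32, 2], [-21, -31, 2]]
twist [[0.0, 0.0, 0.04], [0.0, 0.0, 0.04], [0.0, 0.0, 0.04], [0.0, 0.0, 0.04], [0.0, 0.0, 0.04]]
```

Request:
carry_out --grip '[0.1, 0.1, 0.1, 0.1, 0.1, 0.1, 0.1]' --slide '[[-15, -34, 0], [-17, -33, 0], [-18, -32, 0], [-20, -32, 0], [-21, -31, 0], [0, 0, 0], [0, 0, 0]]' --twist '[[0, 0, 0.04], [0, 0, 0.04], [0, 0, 0.04], [0, 0, 0.04], [0, 0, 0.04], [0, 0, 0], [0, 0, 0]]'

```text
time_s: 17.65
position: [0.4388, 0.0481, 0.2678]
tcp_rot: [[0.987, 0.158, -0.01], [0.158, -0.987, -0.002], [-0.01, 0.001, -1.0]]
force: [-0.1, -0.7, 0.8]
opening: 0.551
```

```bash
python3 -c "
from h import *
st();snap('wrist','w11');c=load('w11');print(jig(cam(c)[1]))
a=cv2.imread('pics/w11.png')[0:260,130:512];cv2.imwrite('pics/w11c.png',cv2.resize(a,None,fx=2,fy=2,interpolation=cv2.INTER_CUBIC))"
```

```text
17.65 [0.4388 0.0481 0.2678] yaw 9.1 F [-0.1 -0.7  0.8] op 0.551 j [ -8.  13. 103.  -0.  64.  73.]
[ 45.3 116.3]
```

View pics/w11c.png

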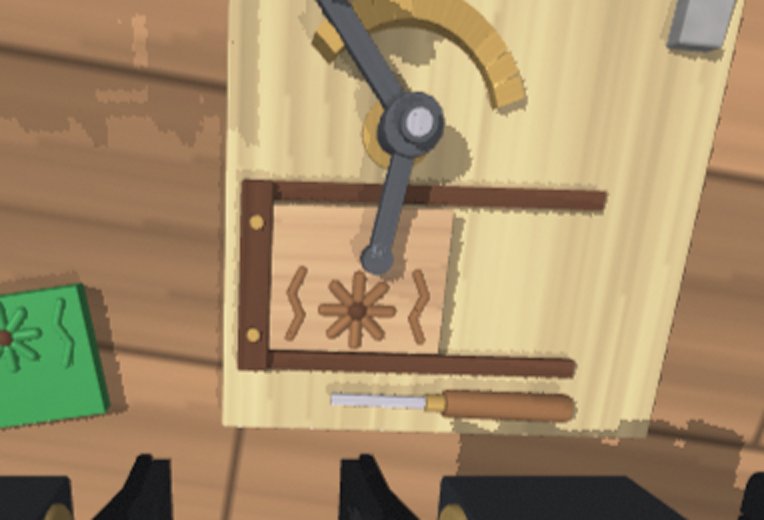

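From directly above the fence face, the panel's far edge at (272,280) meets the fence with no gap. The lever is low, the pad is on the panel, and the tools are undisturbed. Handing in.

```bash
python3 -c "
from rig import bot
print(bot.hand_in())"
```

```text
the job is handed in; nothing more can be done
None
```

The panel is home against the fence and the clamp lever is in its notch with the pad down on the panel. I handed the job in at about 18 s; the hand-in reports no verdict.

**What I did:**
- **Panel:** I pushed it along the channel with the shut fingers until the fence stopped it, at 9–13 N with no further travel.
- **Lever:** I swung it round with the knob held loosely between the fingers, at up to about 7 N. It climbed the cam and dropped, and I stopped when about 7 N no longer moved it, which I took as the end wall. Then I withdrew clear.

**Last checks:**
- **Turn:** about 1.71 rad.
- **Lift:** the arm top measured about 55–56 mm above the bench, so the lift is about 2 mm. It had read about 61 mm on the cam's high level.
- **Panel:** the overhead view shows no gap at the fence. Edge measurements put its centre at jig y of about 49 mm (home is 50).
- **Other things:** the gouge and oilstone on the jig looked undisturbed in the last picture. I did not measure any of the bystanders.

**Weak points:**
- The side camera's panel measurements sat a few millimetres nearer the robot's right (-y) than the wrist camera's, the same way its jig fit was off by 5–7 mm. I relied on the wrist camera.
- I could not measure the pad's force directly, only infer it from the lift and the pad's position.

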